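# Shim the rocking comparator stand

### The arm

A 7-joint arm with a two-finger parallel gripper is mounted at the origin on the work surface; the furniture and walls round the work are solid. World frame = base frame: x ahead of the robot, y to its left, z up, the work surface at z = 0. Lengths are in mm, angles in rad, forces in N, time in s.
With the tool pointing down it reaches from about 425 to 825 mm from the base axis. Payload 3.6 kg.
Tool frame: the origin (TCP) lies at the very end of the fingers, on their centre line; the grasp point (between the pads) lies 19 mm behind it; z points along the fingers, x is the direction in which the jaws open and shut, and the axes are right-handed (so a half turn about z gives the same grasp; the last joint's range is limited). The gripper opens to 93 mm and grips with 3 to 60 N. Pads are 15 mm wide; open, the fingers measure 128 mm over their backs; the gripper's body (75 mm by 188 mm) begins 65 mm behind the grasp point.
Start: joints at [1.087, 0.615, -0.013, 1.423, 0.008, 1.103, -0.04], TCP at [287.291, -583.032, 218.64] pointing down, gripper open.
Joint ranges: [-3.12, 3.12], [-0.3, 2.06], [-1.34, 1.32], [0.26, 2.42], [-1.36, 4.5], [0.01, 1.98], [-2.84, 2.84]. Speed limits (rad/s): [2.79, 2.79, 3.14, 3.14, 3.14, 3.14, 3.14].

### API

Orientations are given as a unit quaternion [x, y, z, w].
In Python, from station import r gives the robot as it stands.
- The arm moves only by the shell command python3 -m handwheel 'ROWS' [OPENING] [FORCE]. ROWS is JSON, a list of rows, each an object with "offset": the shift along the tool's x, y, z as a fraction of full scale, a list of three; "delta_rot": the turn, a rotation vector about the tool's x, y, z as a fraction of full scale, a list of three. A call has 1 to 10 rows; each row shifts and turns the commanded pose from where the row before left it, along the tool's axes as they then stand; what a row does not reach is not made up. Full scale, the value 1, is 0.06 m for a shift and 0.08 rad for a turn. A row lasts 1/8 s, in which the tool goes at most 62.5 mm and 10.7 degrees, less where a joint would pass 70% of its speed; a pose out of reach is approached as far as the arm can. A call with a number of a shift or a turn outside -1 to 1 is refused whole. A call with a gripper value outside its range is refused whole. OPENING is the opening, from -1 (shut) to 1 (fully open), set as the call begins (- or left out, the last holds). The fingers move at their own pace and stop on an object; FORCE is the grip in N (left out, the last holds). Time passes only in rows, so rows that do not move let the fingers close. It gives the time, the measured TCP pose, the force and the opening at its end, in the units of the state.
- r.get_state(): the state, without advancing time (a new reading comes with each control period).
- r.grab_frame(name): name is "side" or "top" or "wrist"; returns the picture (420x560x3 uint8, blue, green, red); there is no depth.
- r.calibration(name): a dict with "fx", "fy", "cx", "cy" (pixels), "world_from_camera" (4x4, takes a point from camera to world coordinates). Camera axes: x right, y up, looking along -z (the intrinsics and any distortion apply to the point x, -y, -z); pixel columns grow to the right and rows downward; lengths in mm; the calibration is good to about 2 mm. The wrist camera is an equidistant fisheye: a pixel r from the principal point sees the ray r / f radians off the axis. A picture is of the moment at which its call begins: read the wrist's pose just before it. calibration takes no time and is no camera call; for the wrist camera it gives the pose at the moment of the call.
- r.sign_off(): hands the job in, once; it reports no verdict.
The state is a dict: "t": time; "joint_positions": joint angles; "joint_velocities": joint speeds; "joint_torque": joint torques, N m; "tool_pos": TCP position; "tool_rot": TCP orientation; "force": force on the tool from outside, world axes, zero at the start; "moment": the same for the moment, N m; "finger_gap": finger opening in mm.
Only numpy, scipy, OpenCV 4.12 (cv2) and the standard library are available. Lean on these libraries where they do the work, as an engineer would, in place of code of your own. Each camera call takes 0.05 s, during which the arm holds its last target. There are 200 camera calls.

### The job

The dial comparator stand rocks because one of its four feet, the one at the corner by the loose levelling wedge, is screwed in too far and hangs clear of the table. Push the wedge along the table, thin end first, under that foot until it is tight, so that the wedge carries the foot while the stand stays level and in its place, and take your fingers away; then press down firmly on the base corner directly above that foot to prove that it no longer rocks, and let go. Only push and press with the fingertips: pick nothing up, and leave the other things on the table where they are.

Things in the scene. Friction and masses are not known exactly. Their poses are not given: they have to be found in the camera images.
- stand: Dial comparator stand, loose, 3.0 kg, 265 mm high: grey cast base 160 x 150 mm (underside 22, top 44 mm above the table), a round lug at each corner, steel column at the back, dial gauge facing the front. Origin: on the table under the middle of the base; x to its back (column at x = +50 mm), y to its left, z up. Feet at x = +-62, y = +-57 mm. A sideways push of some 12 N or more shifts it.
- short_foot (a point): Lowest point of the front right foot (x = -62, y = -57 mm of the stand), a black rubber dome of 15 mm radius. It hangs 5 to 8 mm above the table; the height differs from start to start and the foot does not turn or give. The other three feet stand on the table. Axes as the stand's.
- corner_top (a point): Centre of the flat top of the round lug (34 mm across) right above the short foot, 38 mm above the table: where to press, straight down, with 5 to 15 N. With the foot hanging free, 2 N rocks the stand by 5 mm or more; with the wedge tight it does not give. The gauge (56 mm wide, from 100 mm up, on the stand's middle line) is the nearest thing to the hand.
- wedge: Dark anodised levelling wedge, loose, about 0.12 kg, 110 x 40 mm, lying flat. Origin: middle of its underside; x points to the thin end, z up. The top slopes evenly from 2 mm thick at the thin end (x = +55 mm) to 13.5 mm at x = -41 mm; behind that is a heel block 18 mm high. The foot must rest on the slope, within 18 mm of its middle line.
- wedge_heel (a point): Centre of the wedge's flat heel end face (x = -55 mm, 9 mm up), the place to push; axes as the wedge's. The wedge slides freely with 1 to 2 N. From the first touch of the foot the push rises steadily to 6 or 7 N about 5 mm further on: the wedge is then tight and stays by friction. From 10 to 14 N (some 8 mm past the touch) the corner of the stand is dragged along and lifted.
- ring_gauge: Steel ring gauge, 64 mm across, 20 mm high, lying flat to the right of the work; leave it. Origin: centre of its underside.
- turned_part_1: Turned aluminium bush with a flange, 48 mm across, 28 mm high, to the right of the work; leave it. Origin: centre of its underside.
- plug_gauge: Plug gauge, 112 mm long, 25 mm thick, lying to the left of the stand; leave it. Origin: centre of its underside.
- needle_oiler: Small upright needle oiler with a pointed cap, 27 mm across, 102 mm high, to the left of the stand; leave it. Origin: centre of its underside.

How it is judged (in metres and radians):
On the way, in this order (a step that is already met when the one before it is completed fails the run):
1. the wedge is tight under the short foot, holding it by itself, with the stand level and the fingers off both (contact force between wedge and stand above 1 N and x of short_foot in the frame of wedge between -0.04 and 0.05 m and y of short_foot in the frame of wedge between -0.018 and 0.018 m and angle between stand's own z axis and vertical below 0.013 rad and contact force between the fingers and wedge below 0.3 N and contact force between the fingers and stand below 0.3 N), for 0.2 s.
2. the corner above the short foot is pressed down firmly (4 N or more) and does not give (contact force between each of the fingers, wedge and stand above 4 N and horizontal distance between the grasp point and corner_top below 0.03 m and angle between stand's own z axis and vertical below 0.013 rad), for 0.2 s.
At the end, for the whole second after the job is handed in: The short foot rests on the wedge's slope, within 18 mm of its middle line, and presses on it with at least 1 N; the stand is level within 0.013 rad (0.75 degrees) and both are at rest (contact force between wedge and stand above 1 N and x of short_foot in the frame of wedge between -0.04 and 0.05 m and y of short_foot in the frame of wedge between -0.018 and 0.018 m and angle between stand's own z axis and vertical below 0.013 rad and linear speed of each of stand, wedge below 0.01 m/s); the robot touches nothing.
It fails at once if the wedge is lifted or tipped up (height (world z) of wedge above 0.012 m or angle between wedge's own z axis and vertical above 0.25 rad).
It fails at once if the stand is tipped over, or its middle is shoved more than 15 mm or its corner over the short foot more than 20 mm from its place (distance of stand from where it was at the start of the episode above 0.015 m or angle between stand's own z axis and vertical above 0.15 rad or distance of corner_top from where it was at the start of the episode above 0.02 m).
It fails at once if a bystander is moved more than 15 mm (distance of any of ring_gauge, turned_part_1, plug_gauge, needle_oiler from where it was at the start of the episode above 0.015 m).
It also fails if it takes over 72 s, if anything falls off the work surface, if the arm or the gripper's body presses on something with over 40 N, if the wrist force passes 120 N, or if a joint passes its speed limit or range.

## Working session

There is one attempt and no reset: what is moved stays moved. The work goes in short steps, Python scripts to look and compute and a shell command to move; the robot and the scene stay as the last step left them, time stands still between calls to the robot, and variables do not carry over. Pictures are saved under pics/ and viewed, about 8 in all and at most 12, crops included, and the job is handed in when it is done.

```bash
mkdir -p pics; ls; python3 - <<'E'
from station import r
import cv2, numpy as np
print(r.get_state())
for n in ("top","side"):
    c=r.calibration(n); print(n,c)
    cv2.imwrite(f"pics/{n}0.png",r.grab_frame(n))
E
```

```text
pics
{'t': 0.0, 'joint_positions': array([ 1.08651923,  0.61592179, -0.01264486,  1.42486956,  0.00809152,
        1.10337736, -0.04042155]), 'joint_velocities': array([ 1.74704754e-03, -1.50988392e-03,  4.36461742e-04, -6.70679173e-04,
       -2.85254349e-05, -7.85972132e-04, -4.91967861e-04]), 'joint_torque': array([ 1.07517564e-03, -4.58932257e+01,  2.08976758e-01, -1.65743834e+01,
       -6.12040143e-02,  2.04685796e-02,  2.05088268e-04]), 'tool_pos': array([ 286.95267182, -582.36585676,  217.48913028]), 'tool_rot': array([ 8.49120269e-01, -5.28198043e-01, -1.07564523e-03, -6.62344499e-04]), 'force': array([-0.31896148, -0.01347715,  0.82875764]), 'moment': array([ 0.02916059, -0.01871244,  0.04421061]), 'finger_gap': 92.93922954767596}
top {'fx': 423.324485061625, 'fy': 423.324485061625, 'cx': 287.69607292507504, 'cy': 208.76253052676063, 'world_from_camera': array([[-2.16606097e-02,  9.86507546e-01, -1.62276551e-01,
         3.04634158e+02],
       [-9.99607650e-01, -1.84868541e-02,  2.10424119e-02,
         2.06583396e+01],
       [ 1.77585152e-02,  1.62668673e-01,  9.86520926e-01,
         1.30506475e+03],
       [ 0.00000000e+00,  0.00000000e+00,  0.00000000e+00,
         1.00000000e+00]])}
side {'fx': 385.5399379064772, 'fy': 385.5399379064772, 'cx': 279.3173991129816, 'cy': 208.25964445901906, 'world_from_camera': array([[-8.12417429e-01,  2.52107345e-01, -5.25756415e-01,
        -4.35345921e+01],
       [-5.82791636e-01, -3.79267518e-01,  7.18686342e-01,
         7.48455689e+02],
       [-1.82162254e-02,  8.90279752e-01,  4.55049594e-01,
         5.24868990e+02],
       [ 0.00000000e+00,  0.00000000e+00,  0.00000000e+00,
         1.00000000e+00]])}
```

View pics/top0.png

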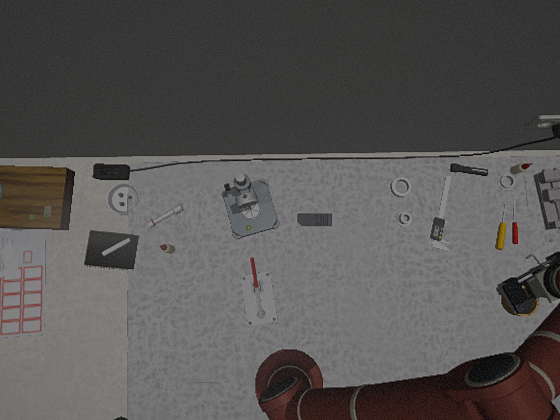

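View pics/side0.png

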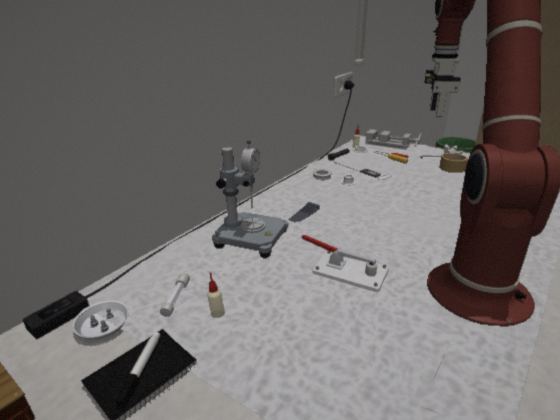

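The top view has the stand near (250,208) and the wedge near (315,220), with its heel at the right end. The image right is world -y. I'll enlarge that area.

```bash
cat > h.py <<'E'
import numpy as np, cv2
from station import r
def ray(n,u,v,c=None):
    c=c or r.calibration(n); T=c["world_from_camera"]
    a=(u-c["cx"])/c["fx"]; b=(v-c["cy"])/c["fy"]
    if n=="wrist":
        th=np.hypot(a,b); s=np.sin(th)/max(th,1e-9); d=np.array([a*s,-b*s,-np.cos(th)])
    else: d=np.array([a,-b,-1.])
    return T[:3,3],T[:3,:3]@d
def at(n,u,v,z=0,c=None):
    o,d=ray(n,u,v,c); return (o+d*(z-o[2])/d[2]).round(1)
def crop(src,dst,x0,y0,x1,y1,k):
    im=cv2.imread(src)[y0:y1,x0:x1]; cv2.imwrite(dst,cv2.convertScaleAbs(cv2.resize(im,None,fx=k,fy=k,interpolation=cv2.INTER_CUBIC),alpha=1.4))
E
python3 - <<'E'
from h import *
crop("pics/top0.png","pics/top0c.png",210,165,340,255,6)
for p in [(250,208),(298,220),(332,220),(401,187),(405,218)]: print(p,at("top",*p))
print(r.calibration("wrist"))
E
```

```text
(250, 208) [523.9 110.4   0. ]
(298, 220) [483.3 -38.5   0. ]
(332, 220) [ 481.2 -144.5    0. ]
(401, 187) [ 582.4 -367.5    0. ]
(405, 218) [ 483.1 -373.6    0. ]
{'fx': 325.19226210127806, 'fy': 325.19226210127806, 'cx': 276.2971393762392, 'cy': 212.29467429817876, 'world_from_camera': array([[ 4.41405815e-01,  8.63950461e-01,  2.42385040e-01,
         3.55635115e+02],
       [-8.97305467e-01,  4.25582945e-01,  1.17141178e-01,
        -5.48530861e+02],
       [-1.95076480e-03, -2.69200219e-01,  9.63082259e-01,
         3.82908864e+02],
       [ 0.00000000e+00,  0.00000000e+00,  0.00000000e+00,
         1.00000000e+00]])}
```

View pics/top0c.png

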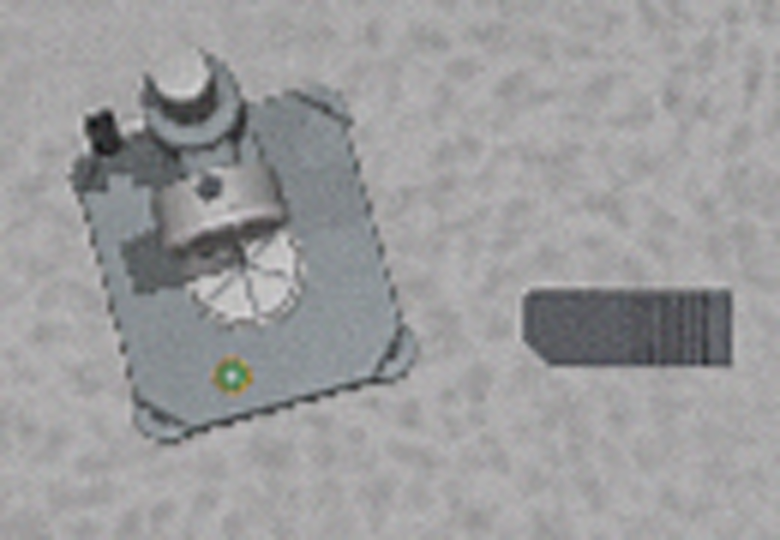

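```bash
python3 -m handwheel '[{"offset":[-0.63,-0.66,0],"delta_rot":[0,0,0]},{"offset":[-0.63,-0.66,0],"delta_rot":[0,0,0]},{"offset":[-0.63,-0.66,0],"delta_rot":[0,0,0]},{"offset":[-0.63,-0.66,0],"delta_rot":[0,0,0]},{"offset":[-0.63,-0.66,0],"delta_rot":[0,0,0]},{"offset":[-0.63,-0.66,0],"delta_rot":[0,0,0]},{"offset":[-0.63,-0.66,0],"delta_rot":[0,0,0]},{"offset":[-0.63,-0.66,0],"delta_rot":[0,0,0]}]' -1 10
python3 -m handwheel '[{"offset":[0,0,0],"delta_rot":[0,0,-1]},{"offset":[0,0,0],"delta_rot":[0,0,-1]},{"offset":[0,0,0],"delta_rot":[0,0,-1]},{"offset":[0,0,0],"delta_rot":[0,0,-1]},{"offset":[0,0,0],"delta_rot":[0,0,-1]},{"offset":[0,0,0],"delta_rot":[0,0,-1]},{"offset":[0,0,0],"delta_rot":[0,0,-1]}]'
python3 -m handwheel '[{"offset":[0,0,0],"delta_rot":[0,0,-1]},{"offset":[0,0,0],"delta_rot":[0,0,-1]},{"offset":[0,0,0],"delta_rot":[0,0,-1]},{"offset":[0,0,0],"delta_rot":[0,0,-1]},{"offset":[0,0,0],"delta_rot":[0,0,-1]},{"offset":[0,0,0],"delta_rot":[0,0,-1]},{"offset":[0,0,0],"delta_rot":[0,0,-0.9]},{"offset":[0,0,0],"delta_rot":[0,0,0]}]'
cat >> h.py <<'E'
import json
from scipy.spatial.transform import Rotation as R
def snap(n,dst):
    c=r.calibration(n); s=r.get_state(); im=r.grab_frame(n); cv2.imwrite(dst,im)
    c["world_from_camera"]=np.asarray(c["world_from_camera"]).tolist(); json.dump(c,open(dst+".json","w")); return s
def cal(dst):
    c=json.load(open(dst+".json")); c["world_from_camera"]=np.array(c["world_from_camera"]); return c
def show():
    s=r.get_state(); print("t",round(s["t"],2),"pos",s["tool_pos"].round(1),"axes",R.from_quat(s["tool_rot"]).as_matrix().round(3).tolist(),"F",s["force"].round(2),"gap",round(s["finger_gap"],1))
E
python3 - <<'E'
from h import *
snap("wrist","pics/w1.png"); show()
crop("pics/w1.png","pics/w1c.png",0,0,560,420,1.42)
E
```

```text
t: 1.1
tool_pos: [438.0, -170.0, 218.5]
tool_rot: [0.849, -0.528, -0.0, 0.0]
force: [0.8, -1.0, -0.2]
finger_gap: 17.7
t: 1.98
tool_pos: [437.4, -171.7, 218.3]
tool_rot: [0.962, -0.272, -0.0, -0.0]
force: [0.1, 0.5, -0.3]
finger_gap: 0.8
t: 2.98
tool_pos: [437.4, -171.7, 218.4]
tool_rot: [1.0, -0.001, -0.0, -0.0]
force: [-0.3, 0.3, 0.0]
finger_gap: 0.6
t 3.02 pos [ 437.5 -171.7  218.4] axes [[1.0, -0.002, -0.001], [-0.002, -1.0, 0.0], [-0.001, -0.0, -1.0]] F [-0.71  0.69 -0.01] gap 0.5
```

View pics/w1c.png

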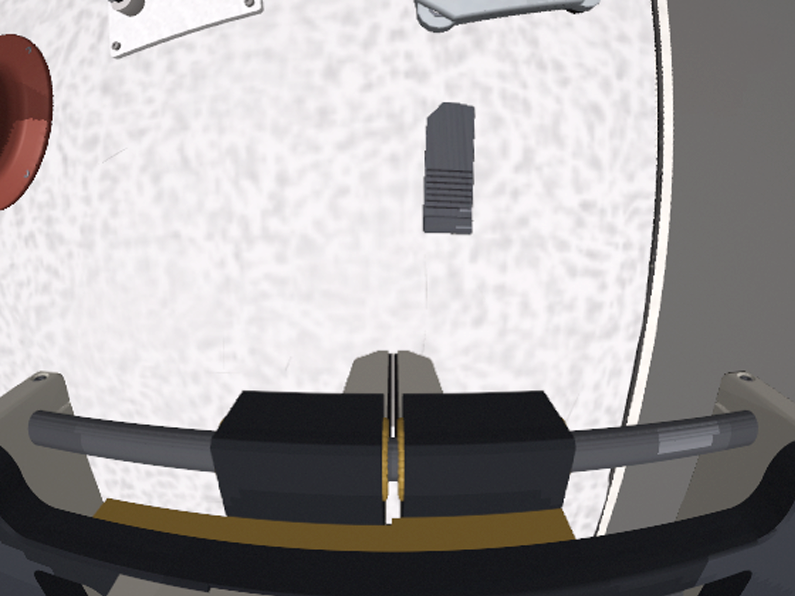

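The wedge lies at (424–475, 102–234) in the enlarged picture, thin end up towards the stand; the lug is at about (435,15), at the edge. I'll move nearer so that both are in view.

```bash
python3 -m handwheel '[{"offset":[0.35,-0.7,-0.2],"delta_rot":[0,0,0]},{"offset":[0.35,-0.7,-0.2],"delta_rot":[0,0,0]},{"offset":[0,0,0],"delta_rot":[0,0,0]},{"offset":[0,0,0],"delta_rot":[0,0,0]}]'
python3 - <<'E'
from h import *
snap("wrist","pics/w2.png"); show()
crop("pics/w2.png","pics/w2c.png",180,0,430,200,3.0)
E
```

```text
t: 3.52
tool_pos: [479.3, -88.5, 242.3]
tool_rot: [1.0, -0.001, -0.001, 0.0]
force: [-0.7, -0.4, -0.4]
finger_gap: 1.0
t 3.58 pos [479.  -89.2 242.1] axes [[1.0, -0.003, -0.002], [-0.003, -1.0, -0.001], [-0.002, 0.001, -1.0]] F [-0.63 -0.7   0.79] gap 0.4
```

View pics/w2c.png

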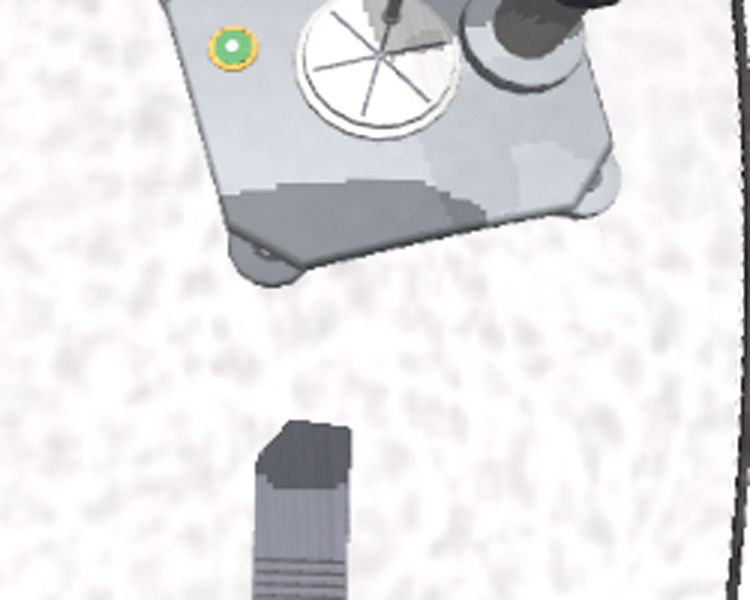

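```bash
python3 - <<'E'
from h import *
c=cal("pics/w2.png"); print(np.round(c["world_from_camera"][:3,3],1))
f=lambda p,z: at("wrist",180+p[0]/3,p[1]/3,z,c)
for nm,z,ps in [("front edge",44,[(165,5),(195,110),(228,222)]),("right edge",44,[(305,263),(430,236),(560,209)]),
 ("FR lug",38,[(229,250),(238,270),(254,282),(272,287),(290,281),(302,270)]),("RR lug",38,[(570,212),(590,217),(610,207),(620,185),(613,155)]),
 ("wedge thin",2,[(290,420),(351,429)]),("thin chamfer",3,[(256,463)]),("sideL",8,[(254,500),(253,590)]),("sideR",8,[(350,500),(347,590)])]:
    print(nm,[f(p,z).tolist()[:2] for p in ps])
# heel in w1
c=cal("pics/w1.png")
for p in [(424,234),(472,235),(424,207),(472,207)]: print("w1 heel",p,at("wrist",p[0]/1.42,p[1]/1.42,18,c))
for p in [(445,102),(474,105)]: print("w1 thin",p,at("wrist",p[0]/1.42,p[1]/1.42,2,c))
# top
for p in [(523,289),(732,289),(732,366),(548,366)]: print("top wedge",at("top",210+p[0]/6,165+p[1]/6,2 if p[0]<600 else 18))
for p in [(417,345),(395,380)]: print("top lug",at("top",210+p[0]/6,165+p[1]/6,38))
E
```

```text
[481.  -12.4 407.5]
front edge [[434.7, 131.7], [446.4, 87.4], [458.6, 43.3]]
right edge [[486.7, 27.5], [532.8, 38.6], [582.6, 51.9]]
FR lug [[458.6, 33.4], [461.9, 25.7], [467.8, 21.0], [474.5, 19.0], [481.2, 21.3], [485.7, 25.5]]
RR lug [[588.3, 52.1], [596.4, 50.8], [604.6, 55.5], [608.9, 64.9], [606.2, 76.9]]
wedge thin [[481.1, -33.3], [506.4, -37.0]]
thin chamfer [[467.0, -51.1]]
sideL [[466.2, -66.0], [465.4, -104.1]]
sideR [[505.8, -66.1], [504.9, -104.2]]
w1 heel (424, 234) [ 464.1 -142.4   18. ]
w1 heel (472, 235) [ 502.9 -142.8   18. ]
w1 heel (424, 207) [ 463.9 -120.7   18. ]
w1 heel (472, 207) [ 502.4 -120.2   18. ]
w1 thin (445, 102) [482.1 -33.9   2. ]
w1 thin (474, 105) [506.1 -35.6   2. ]
top wedge [504.5 -36.3   2. ]
top wedge [ 500.  -143.1   18. ]
top wedge [ 460.2 -141.5   18. ]
top wedge [464.  -48.3   2. ]
top lug [471.5  19.3  38. ]
top lug [454.   30.6  38. ]
```

The front right lug centre comes out near (475, 38). The wedge midline runs from x≈483.5 at the heel (y −142) to x≈486 at the thin end (y −35). Pushed straight, the foot would land about 12 mm off the midline, so I'll first nudge the wedge 12 mm towards −x with the finger's side.

```bash
python3 -m handwheel '[{"offset":[0.5,0.1,0],"delta_rot":[0,0,0]},{"offset":[0.55,0.1,0.4],"delta_rot":[0,0,0]},{"offset":[0,0,0.7],"delta_rot":[0,0,0]},{"offset":[0,0,0.7],"delta_rot":[0,0,0]},{"offset":[0,0,0.7],"delta_rot":[0,0,0]},{"offset":[0,0,0.7],"delta_rot":[0,0,0]},{"offset":[0,0,0.4],"delta_rot":[0,0,0]},{"offset":[0,0,0.2],"delta_rot":[0,0,0]},{"offset":[0,0,0.1],"delta_rot":[0,0,0]},{"offset":[0,0,0],"delta_rot":[0,0,0]}]'
python3 - <<'E'
from h import *
show()
snap("wrist","pics/w3.png"); show()
crop("pics/w3.png","pics/w3c.png",140,0,440,300,2.0)
E
```

```text
t: 4.82
tool_pos: [543.1, -100.3, 9.0]
tool_rot: [1.0, -0.001, 0.0, 0.0]
force: [0.2, 0.3, 0.3]
finger_gap: 0.7
t 4.83 pos [ 543.1 -100.3    9. ] axes [[1.0, -0.002, 0.001], [-0.002, -1.0, -0.0], [0.001, 0.0, -1.0]] F [0.23 0.26 0.29] gap 0.7
t 4.88 pos [ 543.4 -100.1    9.4] axes [[1.0, -0.001, 0.001], [-0.001, -1.0, -0.0], [0.001, 0.0, -1.0]] F [ 0.3   0.31 -0.87] gap 0.7
```

View pics/w3c.png

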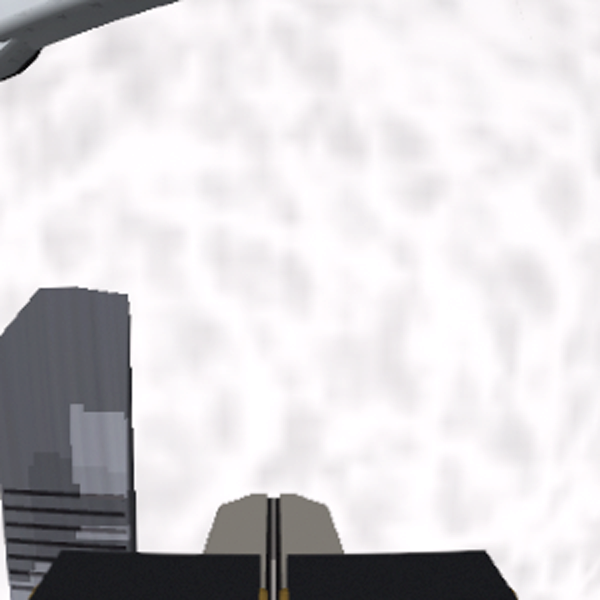

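The fingertips are at (205–345, 495–550), clear of the wedge's right edge at crop x≈130. I'll lower 4 mm and push the wedge 12 mm to −x.

```bash
python3 -m handwheel '[{"offset":[0,0,0.08],"delta_rot":[0,0,0]},{"offset":[-0.15,0,0],"delta_rot":[0,0,0]},{"offset":[-0.1,0,0],"delta_rot":[0,0,0]},{"offset":[-0.05,0,0],"delta_rot":[0,0,0]},{"offset":[-0.05,0,0],"delta_rot":[0,0,0]},{"offset":[-0.05,0,0],"delta_rot":[0,0,0]},{"offset":[-0.05,0,0],"delta_rot":[0,0,0]},{"offset":[-0.05,0,0],"delta_rot":[0,0,0]},{"offset":[-0.04,0,0],"delta_rot":[0,0,0]},{"offset":[0,0,0],"delta_rot":[0,0,0]}]'
python3 - <<'E'
from h import *
show()
snap("wrist","pics/w4.png")
c=cal("pics/w3.png")
for p in [(222,505),(328,505),(130,295),(132,480)]: print(at("wrist",140+p[0]/2,p[1]/2,10,c))
E
```

```text
t: 6.12
tool_pos: [510.6, -99.9, 4.0]
tool_rot: [1.0, -0.0, 0.0, 0.0]
force: [0.9, -0.2, 1.2]
finger_gap: 0.5
t 6.12 pos [510.6 -99.9   4. ] axes [[1.0, -0.001, 0.001], [-0.001, -1.0, -0.0], [0.001, 0.0, -1.0]] F [ 0.9  -0.23  1.22] gap 0.5
[530.7 -93.1  10. ]
[559.7 -93.2  10. ]
[508.2 -35.8  10. ]
[506. -86.  10.]
```

```bash
python3 -m handwheel '[{"offset":[0.2,0,0],"delta_rot":[0,0,0]},{"offset":[0,0,-0.5],"delta_rot":[0,0,0]},{"offset":[0,0,-0.8],"delta_rot":[0,0,0]},{"offset":[-0.4,0.2,-0.8],"delta_rot":[0,0,0]},{"offset":[-0.4,0.2,-0.8],"delta_rot":[0,0,0]},{"offset":[0,0,0],"delta_rot":[0,0,0]},{"offset":[0,0,0],"delta_rot":[0,0,0]}]'
python3 - <<'E'
from h import *
snap("wrist","pics/w5.png"); show()
crop("pics/w5.png","pics/w5c.png",180,0,430,250,2.4)
E
```

```text
t: 7.05
tool_pos: [474.6, -123.6, 177.5]
tool_rot: [1.0, -0.0, -0.0, -0.0]
force: [-0.0, -0.6, -0.6]
finger_gap: 0.4
t 7.1 pos [ 474.4 -123.3  176.9] axes [[1.0, -0.0, -0.002], [-0.0, -1.0, 0.001], [-0.002, -0.001, -1.0]] F [-0.45  0.   -0.45] gap 0.5
```

View pics/w5c.png

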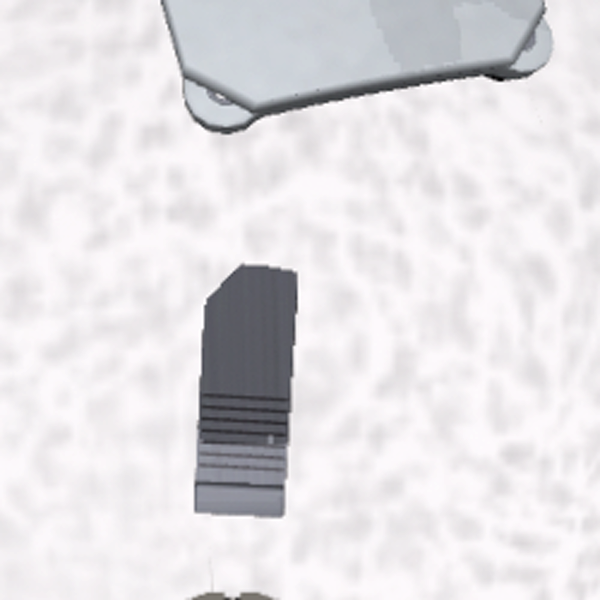

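```bash
python3 - <<'E'
from h import *
c=cal("pics/w5.png"); print(np.round(c["world_from_camera"][:3,3],1))
f=lambda p,z: at("wrist",180+p[0]/2.4,p[1]/2.4,z,c)
for nm,z,ps in [("lug top",38,[(185,85),(192,110),(205,122),(222,126),(240,122),(253,114)]),("lug screw",38,[(220,98)]),("lug outer as z30",30,[(222,133)]),("front edge",44,[(162,0),(184,68)]),("right edge",44,[(258,107),(505,65)]),
 ("RR lug",38,[(526,74),(552,48)]),
 ("thin",2,[(243,264),(297,272)]),("cham",4,[(206,300)]),("side mid",10,[(203,380),(291,380)]),("heel top",18,[(195,484),(285,484),(195,514),(284,517)])]:
    print(nm,[f(p,z).tolist()[:2] for p in ps])
E
```

```text
[476.1 -47.6 342.9]
lug top [[458.6, 37.4], [461.3, 26.9], [466.3, 21.8], [472.9, 20.1], [479.8, 21.8], [484.8, 25.1]]
lug screw [[472.1, 31.7]]
lug outer as z30 [[472.8, 19.0]]
front edge [[449.8, 72.4], [458.5, 42.8]]
right edge [[486.5, 26.5], [584.7, 51.2]]
RR lug [[596.1, 50.4], [608.4, 64.0]]
thin [[481.4, -33.4], [504.7, -36.7]]
cham [[465.5, -49.0]]
side mid [[464.2, -83.3], [501.8, -83.2]]
heel top [[460.6, -127.1], [499.3, -127.2], [460.5, -140.5], [499.1, -141.9]]
```

The view shows the wedge at (195–297, 264–517) and the lug at (185–253, 70–130). The wedge moved only 3 mm and yawed to 0.055 rad towards +x, because the tip is narrower than assumed. I'll push its side again, further forward (y = −70), by 7 mm, to swing the thin end onto the foot's line.

```bash
python3 -m handwheel '[{"offset":[0.47,-0.45,0.3],"delta_rot":[0,0,0]},{"offset":[0.47,-0.45,0.3],"delta_rot":[0,0,0]},{"offset":[0,0,0.7],"delta_rot":[0,0,0]},{"offset":[0,0,0.7],"delta_rot":[0,0,0]},{"offset":[0,0,0.5],"delta_rot":[0,0,0]},{"offset":[0,0,0.25],"delta_rot":[0,0,0]},{"offset":[0,0,0.13],"delta_rot":[0,0,0]},{"offset":[0,0,0.02],"delta_rot":[0,0,0]},{"offset":[-0.1,0,0],"delta_rot":[0,0,0]},{"offset":[-0.1,0,0],"delta_rot":[0,0,0]}]'
python3 - <<'E'
from h import *
show()
E
```

```text
t: 8.35
tool_pos: [518.9, -70.0, 4.7]
tool_rot: [1.0, -0.001, 0.001, 0.0]
force: [-0.2, 0.7, 0.5]
finger_gap: 0.8
t 8.35 pos [518.9 -70.    4.7] axes [[1.0, -0.001, 0.001], [-0.001, -1.0, -0.0], [0.001, 0.0, -1.0]] F [-0.18  0.68  0.46] gap 0.8
```

```bash
python3 -m handwheel '[{"offset":[0,0,0.03],"delta_rot":[0,0,0]},{"offset":[-0.05,0,0],"delta_rot":[0,0,0]},{"offset":[-0.05,0,0],"delta_rot":[0,0,0]},{"offset":[-0.05,0,0],"delta_rot":[0,0,0]},{"offset":[-0.05,0,0],"delta_rot":[0,0,0]},{"offset":[-0.03,0,0],"delta_rot":[0,0,0]},{"offset":[0,0,0],"delta_rot":[0,0,0]}]'
python3 -m handwheel '[{"offset":[0.2,0,0],"delta_rot":[0,0,0]},{"offset":[0,0,-0.5],"delta_rot":[0,0,0]},{"offset":[0,0,-0.8],"delta_rot":[0,0,0]},{"offset":[-0.35,0.45,-0.8],"delta_rot":[0,0,0]},{"offset":[-0.35,0.45,-0.8],"delta_rot":[0,0,0]},{"offset":[0,0,0],"delta_rot":[0,0,0]},{"offset":[0,0,0],"delta_rot":[0,0,0]}]'
python3 - <<'E'
from h import *
snap("wrist","pics/w6.png"); show()
crop("pics/w6.png","pics/w6c.png",180,0,430,250,2.4)
E
```

```text
t: 9.22
tool_pos: [505.0, -69.7, 2.1]
tool_rot: [1.0, -0.0, -0.0, -0.0]
force: [0.8, 0.8, 0.5]
finger_gap: 0.8
t: 10.1
tool_pos: [475.2, -123.4, 175.7]
tool_rot: [1.0, -0.0, -0.0, -0.0]
force: [-0.2, 0.9, -0.1]
finger_gap: 0.6
t 10.15 pos [ 475.  -122.8  175.1] axes [[1.0, 0.0, -0.002], [0.0, -1.0, 0.001], [-0.002, -0.001, -1.0]] F [0.34 0.4  1.1 ] gap 0.2
```

View pics/w6c.png

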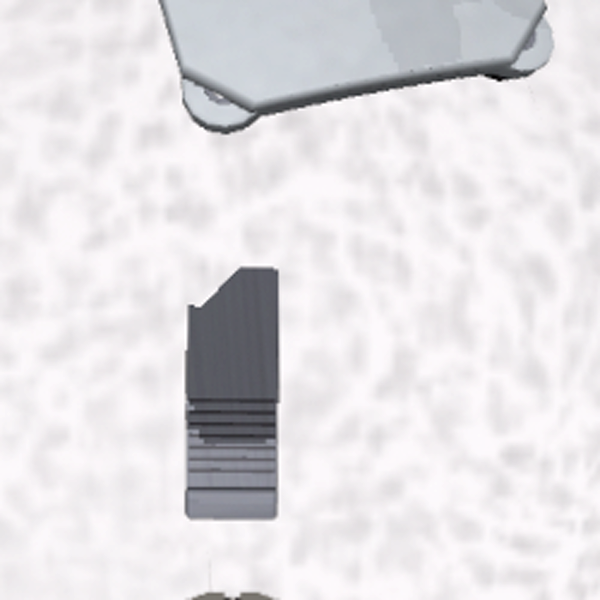

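```bash
python3 - <<'E'
from h import *
c=cal("pics/w6.png"); print(np.round(c["world_from_camera"][:3,3],1))
f=lambda p,z: at("wrist",180+p[0]/2.4,p[1]/2.4,z,c)
for nm,z,ps in [("lug top",38,[(183,85),(190,110),(203,122),(220,126),(238,122),(252,114)]),
 ("thin",2,[(240,267),(278,268)]),("cham",4,[(188,306)]),("side mid",10,[(187,380),(279,380)]),("heel top",18,[(186,489),(277,488),(185,518),(276,518)])]:
    print(nm,[f(p,z).tolist()[:2] for p in ps])
from scipy.optimize import least_squares
P=np.array([f(p,38)[:2] for p in [(183,85),(190,110),(203,122),(220,126),(238,122),(252,114)]])
print(least_squares(lambda q:np.hypot(*(P-q).T)-17,[475,37]))
E
```

```text
[476.6 -47.5 341.1]
lug top [[458.4, 37.1], [461.2, 26.7], [466.1, 21.7], [472.6, 20.0], [479.5, 21.6], [484.9, 24.9]]
thin [[480.6, -34.5], [496.9, -34.8]]
cham [[458.4, -51.3]]
side mid [[458.0, -82.8], [497.1, -82.9]]
heel top [[457.4, -128.6], [496.3, -128.3], [456.7, -141.5], [496.0, -141.6]]
     message: `ftol` termination condition is satisfied.
     success: True
      status: 2
         fun: [-9.751e-01 -3.318e-02  7.089e-01  4.267e-01 -4.700e-01
               -7.428e-01]
           x: [ 4.744e+02  3.733e+01]
        cost: 1.204690698852248
         jac: [[ 9.999e-01  1.442e-02]
               [ 7.794e-01  6.266e-01]
               [ 4.700e-01  8.827e-01]
               [ 1.046e-01  9.945e-01]
               [-3.071e-01  9.517e-01]
               [-6.444e-01  7.647e-01]]
        grad: [ 3.098e-07  6.359e-07]
  optimality: 6.359023561053334e-07
 active_mask: [ 0.000e+00  0.000e+00]
        nfev: 5
        njev: 5
```

The wedge midline is now x≈476.5–477.5, nearly parallel to y, and the lug centre is at (474.4, 37.3), so the offset is about 3.5 mm. Next I go behind the heel.

```bash
python3 -m handwheel '[{"offset":[0.04,0.9,0],"delta_rot":[0,0,0]},{"offset":[0,0,0.8],"delta_rot":[0,0,0]},{"offset":[0,0,0.8],"delta_rot":[0,0,0]},{"offset":[0,0,0.8],"delta_rot":[0,0,0]},{"offset":[0,0,0.3],"delta_rot":[0,0,0]},{"offset":[0,0,0.1],"delta_rot":[0,0,0]},{"offset":[0,0,0],"delta_rot":[0,0,0]},{"offset":[0,0,0],"delta_rot":[0,0,0]}]'
python3 -m handwheel '[{"offset":[0,-0.2,0],"delta_rot":[0,0,0]},{"offset":[0,-0.12,0],"delta_rot":[0,0,0]},{"offset":[0,-0.1,0],"delta_rot":[0,0,0]},{"offset":[0,-0.1,0],"delta_rot":[0,0,0]},{"offset":[0,-0.1,0],"delta_rot":[0,0,0]},{"offset":[0,-0.1,0],"delta_rot":[0,0,0]}]'
```

```text
t: 11.15
tool_pos: [478.1, -177.7, 8.7]
tool_rot: [1.0, -0.0, 0.001, 0.0]
force: [0.1, -0.3, 0.5]
finger_gap: 0.6
t: 11.9
tool_pos: [477.5, -134.6, 8.2]
tool_rot: [1.0, -0.001, 0.0, 0.0]
force: [-0.3, -2.0, 2.0]
finger_gap: 0.3
```

```bash
python3 -m handwheel '[{"offset":[0,0,0.04],"delta_rot":[0,0,0]},{"offset":[0,-0.12,0],"delta_rot":[0,0,0]},{"offset":[0,-0.12,0],"delta_rot":[0,0,0]},{"offset":[0,-0.12,0],"delta_rot":[0,0,0]},{"offset":[0,-0.12,0],"delta_rot":[0,0,0]},{"offset":[0,-0.12,0],"delta_rot":[0,0,0]},{"offset":[0,-0.12,0],"delta_rot":[0,0,0]},{"offset":[0,-0.12,0],"delta_rot":[0,0,0]},{"offset":[0,-0.12,0],"delta_rot":[0,0,0]},{"offset":[0,0,0],"delta_rot":[0,0,0]}]'
python3 - <<'E'
from h import *
snap("wrist","pics/w7.png"); show()
crop("pics/w7.png","pics/w7c.png",130,0,430,300,2)
E
```

```text
t: 13.15
tool_pos: [477.6, -76.0, 5.7]
tool_rot: [1.0, 0.0, 0.0, -0.0]
force: [0.1, -0.3, 0.5]
finger_gap: 0.3
t 13.2 pos [477.6 -76.5   5.7] axes [[1.0, -0.0, 0.0], [-0.0, -1.0, 0.0], [0.0, -0.0, -1.0]] F [-0.59  0.14 -0.24] gap 0.7
```

View pics/w7c.png

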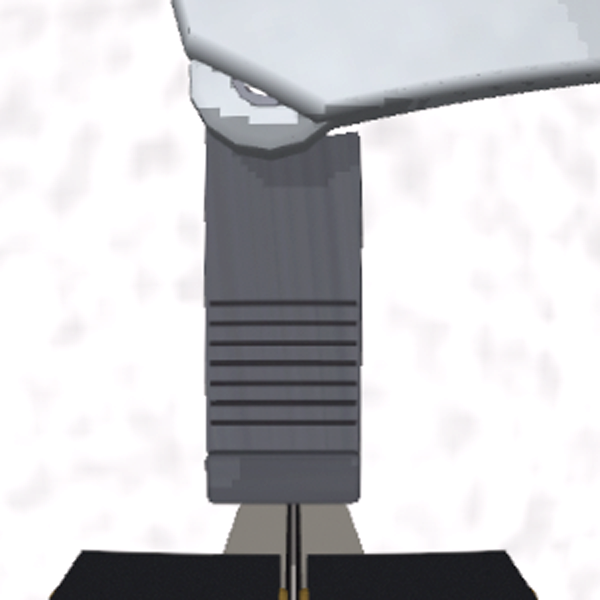

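The wedge is straight at (205–360, 130–503), its thin end just under the lug, whose centre is near (263,90). I'll push on slowly and watch the force.

```bash
python3 -m handwheel '[{"offset":[0,-0.1,0],"delta_rot":[0,0,0]},{"offset":[0,-0.1,0],"delta_rot":[0,0,0]},{"offset":[0,-0.06,0],"delta_rot":[0,0,0]},{"offset":[0,-0.03,0],"delta_rot":[0,0,0]}]'
python3 -m handwheel '[{"offset":[0,-0.03,0],"delta_rot":[0,0,0]},{"offset":[0,-0.03,0],"delta_rot":[0,0,0]}]'
python3 -m handwheel '[{"offset":[0,-0.03,0],"delta_rot":[0,0,0]},{"offset":[0,-0.03,0],"delta_rot":[0,0,0]}]'
```

```text
t: 13.7
tool_pos: [477.5, -59.6, 5.7]
tool_rot: [1.0, -0.0, -0.0, 0.0]
force: [-0.3, -2.4, 0.1]
finger_gap: 0.3
t: 13.95
tool_pos: [477.4, -57.5, 5.7]
tool_rot: [1.0, -0.001, -0.0, 0.001]
force: [-0.4, -5.6, 0.2]
finger_gap: 0.2
t: 14.2
tool_pos: [477.3, -55.6, 5.7]
tool_rot: [1.0, -0.002, -0.0, 0.002]
force: [-0.1, -8.9, 0.4]
finger_gap: 0.6
```

8.9 N is already past the tight range of 6–7 N, so I back off now.

```bash
python3 -m handwheel '[{"offset":[0,0.1,0],"delta_rot":[0,0,0]},{"offset":[0,0.15,0],"delta_rot":[0,0,0]},{"offset":[0,0.2,0],"delta_rot":[0,0,0]},{"offset":[0,0.2,0],"delta_rot":[0,0,0]},{"offset":[0,0,0],"delta_rot":[0,0,0]},{"offset":[0,0,0],"delta_rot":[0,0,0]}]'
python3 - <<'E'
from h import *
snap("wrist","pics/w8.png"); show()
crop("pics/w8.png","pics/w8c.png",130,0,430,300,2)
E
```

```text
t: 14.95
tool_pos: [477.5, -91.1, 5.7]
tool_rot: [1.0, -0.0, 0.0, -0.0]
force: [-0.4, -0.1, 1.1]
finger_gap: 0.8
t 15.0 pos [477.5 -90.9   5.7] axes [[1.0, -0.0, 0.0], [-0.0, -1.0, 0.001], [0.0, -0.001, -1.0]] F [-0.57 -0.65  0.44] gap 0.7
```

View pics/w8c.png

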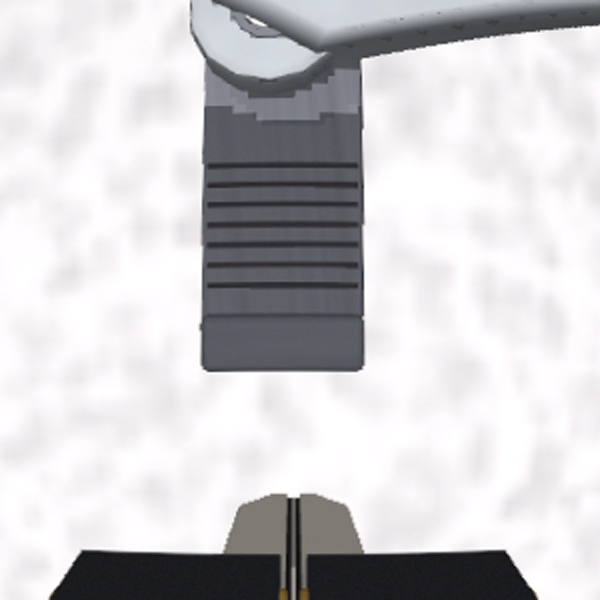

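```bash
python3 - <<'E'
from h import *
c=cal("pics/w8.png")
f=lambda p,z: at("wrist",130+p[0]/2,p[1]/2,z,c).tolist()[:2]
print("heel",f((202,370),18),f((364,370),18),"lug bottom",f((263,82),38),"left",f((191,30),38), "sides",f((204,120),6),f((361,120),6))
print(r.get_state()["joint_positions"].round(3))
E
python3 -m handwheel '[{"offset":[0,0.1,-0.3],"delta_rot":[0,0,0]},{"offset":[0,0,-0.7],"delta_rot":[0,0,0]},{"offset":[0,0,-0.8],"delta_rot":[0,0,0]},{"offset":[0,0,-0.6],"delta_rot":[0,0,0]},{"offset":[0,0,0],"delta_rot":[0,0,-1]},{"offset":[0,0,0],"delta_rot":[0,0,-1]},{"offset":[0,0,0],"delta_rot":[0,0,-1]},{"offset":[0,0,0],"delta_rot":[0,0,-1]},{"offset":[0,0,0],"delta_rot":[0,0,-1]}]'
python3 - <<'E'
from h import *
show(); print(r.get_state()["joint_positions"].round(3))
E
```

```text
heel [457.1, -44.3] [496.1, -44.4] lug bottom [473.1, 19.4] left [458.2, 31.7] sides [456.8, 18.0] [496.2, 17.8]
[ 0.283  0.715 -0.209  2.079  0.372  0.382 -0.223]
t: 16.12
tool_pos: [477.2, -96.7, 149.6]
tool_rot: [0.98, 0.2, -0.0, -0.0]
force: [-0.3, 0.4, -0.3]
finger_gap: 0.5
t 16.12 pos [477.2 -96.7 149.6] axes [[0.92, 0.392, -0.0], [0.392, -0.92, 0.0], [-0.0, -0.0, -1.0]] F [-0.35  0.36 -0.27] gap 0.5
[ 0.487  0.495 -0.479  1.96   0.323  0.761  0.224]
```

The stand has not moved (lug bottom at y 19.4, before 20.0). The heel is at y −44.3, so the foot sits about 27 mm along the wedge's x and 2 mm off its midline. Now I turn the hand so that the camera side faces away from the gauge.

```bash
python3 -m handwheel '[{"offset":[0,0,0],"delta_rot":[0,0,-1]},{"offset":[0,0,0],"delta_rot":[0,0,-1]},{"offset":[0,0,0],"delta_rot":[0,0,-1]},{"offset":[0,0,0],"delta_rot":[0,0,-1]},{"offset":[0,0,0],"delta_rot":[0,0,-1]},{"offset":[0,0,0],"delta_rot":[0,0,-1]},{"offset":[0,0,0],"delta_rot":[0,0,-1]},{"offset":[0,0,0],"delta_rot":[0,0,-1]},{"offset":[0,0,0],"delta_rot":[0,0,-1]},{"offset":[0,0,0],"delta_rot":[0,0,-1]}]'
python3 -m handwheel '[{"offset":[0,0,0],"delta_rot":[0,0,-1]},{"offset":[0,0,0],"delta_rot":[0,0,-1]},{"offset":[0,0,0],"delta_rot":[0,0,-1]},{"offset":[0,0,0],"delta_rot":[0,0,-1]},{"offset":[0,0,0],"delta_rot":[0,0,-1]},{"offset":[0,0,0],"delta_rot":[0,0,-1]},{"offset":[0,0,0],"delta_rot":[0,0,-1]},{"offset":[0,0,0],"delta_rot":[0,0,-1]},{"offset":[0,0,0],"delta_rot":[0,0,-1]},{"offset":[0,0,0],"delta_rot":[0,0,-1]}]'
python3 -m handwheel '[{"offset":[0,0,0],"delta_rot":[0,0,-1]},{"offset":[0,0,0],"delta_rot":[0,0,-1]},{"offset":[0,0,0],"delta_rot":[0,0,-1]},{"offset":[0,0,0],"delta_rot":[0,0,-1]},{"offset":[0,0,0],"delta_rot":[0,0,-1]},{"offset":[0,0,0],"delta_rot":[0,0,-1]},{"offset":[0,0,0],"delta_rot":[0,0,-1]},{"offset":[0,0,0],"delta_rot":[0,0,-0.8]},{"offset":[0,0,0],"delta_rot":[0,0,0]}]'
python3 - <<'E'
from h import *
show(); print(r.get_state()["joint_positions"].round(3))
M=R.from_quat(r.get_state()["tool_rot"]).as_matrix(); p=r.get_state()["tool_pos"]
for t in [(471,31.5,149),(472,33,80)]: print(t,(M.T@(np.array(t)-p)/60).round(3))
crop("pics/w2.png","pics/w2d.png",150,0,560,130,1.9)
E
```

```text
t: 17.38
tool_pos: [477.2, -96.7, 149.6]
tool_rot: [0.824, 0.566, -0.0, -0.0]
force: [-0.8, 0.3, 0.2]
finger_gap: 0.2
t: 18.62
tool_pos: [477.3, -96.8, 149.6]
tool_rot: [0.539, 0.842, -0.0, -0.0]
force: [-0.4, 0.1, 0.4]
finger_gap: 0.1
t: 19.75
tool_pos: [477.3, -97.0, 149.5]
tool_rot: [0.256, 0.967, 0.0, -0.0]
force: [-0.1, -0.1, -0.6]
finger_gap: 0.6
t 19.75 pos [477.3 -97.  149.5] axes [[-0.869, 0.495, -0.0], [0.495, 0.869, 0.0], [0.001, 0.0, -1.0]] F [-0.09 -0.1  -0.57] gap 0.6
[ 0.841  0.69  -1.097  1.951  0.748  0.982  2.004]
(471, 31.5, 149) [1.152 1.808 0.009]
(472, 33, 80) [1.149 1.838 1.159]
```

```bash
python3 -m handwheel '[{"offset":[0.29,0.45,0],"delta_rot":[0,0,0]},{"offset":[0.29,0.45,0],"delta_rot":[0,0,0]},{"offset":[0.29,0.45,0],"delta_rot":[0,0,0]},{"offset":[0.28,0.46,0],"delta_rot":[0,0,0]},{"offset":[0,0,0.5],"delta_rot":[0,0,0]},{"offset":[0,0,0.5],"delta_rot":[0,0,0]},{"offset":[0,0,0.4],"delta_rot":[0,0,0]},{"offset":[0,0,0.17],"delta_rot":[0,0,0]},{"offset":[0,0,0],"delta_rot":[0,0,0]}]'
python3 - <<'E'
from h import *
snap("wrist","pics/w9.png"); show()
crop("pics/w9.png","pics/w9c.png",130,100,430,400,2)
E
```

```text
t: 20.88
tool_pos: [471.2, 31.3, 55.4]
tool_rot: [0.256, 0.967, -0.0, -0.0]
force: [-0.5, 0.3, 0.1]
finger_gap: 0.4
t 20.93 pos [471.7  31.5  55.9] axes [[-0.869, 0.496, 0.001], [0.496, 0.869, 0.0], [-0.0, 0.001, -1.0]] F [-0.37 -0.06 -0.97] gap 0.2
```

View pics/w9c.png

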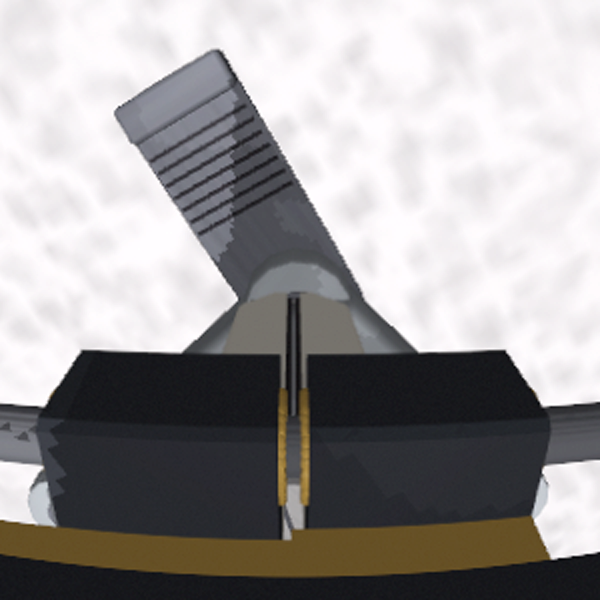

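The fingertips, at (294,293), are right above the lug, whose rim shows at (250–350, 258–295); the wedge is in place under it. I press down in small steps.

```bash
python3 -m handwheel '[{"offset":[0,0,0.05],"delta_rot":[0,0,0]},{"offset":[0,0,0.05],"delta_rot":[0,0,0]},{"offset":[0,0,0.04],"delta_rot":[0,0,0]},{"offset":[0,0,0.03],"delta_rot":[0,0,0]},{"offset":[0,0,0],"delta_rot":[0,0,0]}]'
python3 -m handwheel '[{"offset":[0,0,0.02],"delta_rot":[0,0,0]},{"offset":[0,0,0.02],"delta_rot":[0,0,0]},{"offset":[0,0,0],"delta_rot":[0,0,0]}]'
```

```text
t: 21.55
tool_pos: [471.3, 31.1, 45.2]
tool_rot: [0.256, 0.967, -0.0, -0.0]
force: [-0.2, 0.8, 0.5]
finger_gap: 0.6
t: 21.92
tool_pos: [471.3, 31.1, 42.8]
tool_rot: [0.256, 0.967, 0.0, -0.0]
force: [-1.0, 0.1, -0.5]
finger_gap: 0.5
```

```bash
python3 -m handwheel '[{"offset":[0,0,0.03],"delta_rot":[0,0,0]},{"offset":[0,0,0.03],"delta_rot":[0,0,0]},{"offset":[0,0,0],"delta_rot":[0,0,0]}]'
python3 -m handwheel '[{"offset":[0,0,0.03],"delta_rot":[0,0,0]},{"offset":[0,0,0],"delta_rot":[0,0,0]}]'
```

```text
t: 22.3
tool_pos: [471.6, 31.0, 39.6]
tool_rot: [0.256, 0.967, -0.0, 0.0]
force: [-0.9, -1.2, 4.3]
finger_gap: 0.2
t: 22.55
tool_pos: [471.7, 30.9, 38.7]
tool_rot: [0.256, 0.967, -0.001, 0.001]
force: [-2.0, -1.5, 12.5]
finger_gap: 0.5
```

Contact is at z ≈ 39–40 and reads 12.5 N. I hold, then let go.

```bash
python3 -m handwheel '[{"offset":[0,0,0],"delta_rot":[0,0,0]},{"offset":[0,0,0],"delta_rot":[0,0,0]},{"offset":[0,0,0],"delta_rot":[0,0,0]}]'
python3 -m handwheel '[{"offset":[0,0,-0.1],"delta_rot":[0,0,0]},{"offset":[0,0,-0.4],"delta_rot":[0,0,0]},{"offset":[0,0,-0.7],"delta_rot":[0,0,0]},{"offset":[0,0,-0.7],"delta_rot":[0,0,0]},{"offset":[-0.3,-0.5,0],"delta_rot":[0,0,0]},{"offset":[-0.3,-0.5,0],"delta_rot":[0,0,0]},{"offset":[-0.3,-0.5,0],"delta_rot":[0,0,0]},{"offset":[-0.3,-0.5,0],"delta_rot":[0,0,0]},{"offset":[0,0,0],"delta_rot":[0,0,0]},{"offset":[0,0,0],"delta_rot":[0,0,0]}]'
python3 - <<'E'
from h import *
snap("side","pics/s2.png"); snap("top","pics/t2.png"); show()
a=cv2.imread("pics/side0.png"); b=cv2.imread("pics/s2.png")
k=lambda im:cv2.resize(im[140:270,200:330],None,fx=3,fy=3,interpolation=cv2.INTER_CUBIC)
t=cv2.resize(cv2.imread("pics/t2.png")[160:250,210:340],None,fx=3,fy=3,interpolation=cv2.INTER_CUBIC)
o=np.zeros((660,780,3),np.uint8); o[:390,:390]=k(a); o[:390,390:]=k(b); o[390:660,:390]=t
o[390:660,390:]=cv2.resize(cv2.imread("pics/top0.png")[160:250,210:340],None,fx=3,fy=3,interpolation=cv2.INTER_CUBIC)
cv2.imwrite("pics/cmp.png",cv2.resize(o,(700,592)))
E
```

```text
t: 22.92
tool_pos: [471.7, 30.9, 38.7]
tool_rot: [0.256, 0.967, -0.001, 0.001]
force: [-2.0, -3.8, 12.0]
finger_gap: 0.5
t: 24.18
tool_pos: [474.3, -107.6, 151.5]
tool_rot: [0.256, 0.967, 0.001, -0.0]
force: [-0.3, 0.6, 0.4]
finger_gap: 0.4
t 24.27 pos [ 474.4 -107.1  151.7] axes [[-0.87, 0.493, 0.0], [0.493, 0.87, 0.001], [0.0, 0.001, -1.0]] F [ 0.2   0.43 -0.25] gap 0.7
```

View pics/cmp.png

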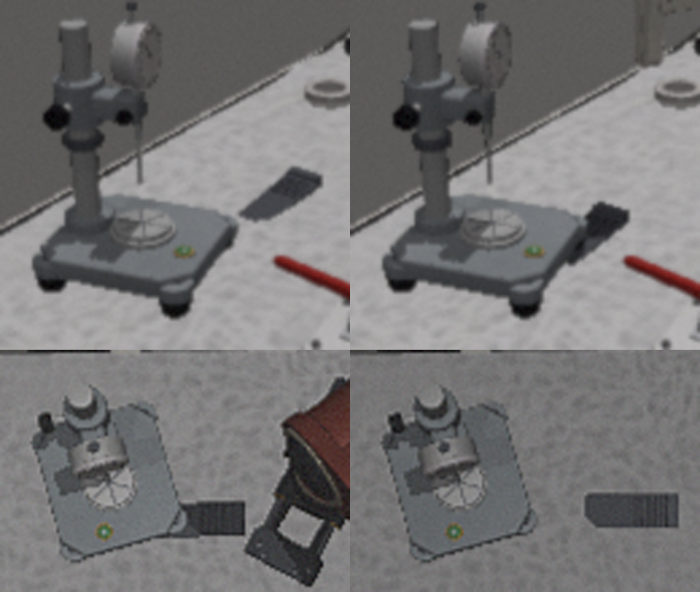

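Before and after match: the stand is where it was and upright, the wedge is under the front right foot with its heel out at (200–245, 500–535), and the hand is clear. I hand in.

```bash
python3 -c "
from station import r
print(r.sign_off())"
```

```text
the job is handed in; nothing more can be done
None
```

I pushed the wedge under the short foot until it was tight, pressed the corner above it to prove it holds, and handed the job in at about 24 s. The robot reported no verdict.

- **Alignment:** Pushed straight, the foot would have landed about 12 mm off the wedge's midline, so I nudged the wedge sideways first. The first nudge moved it only 3 mm and turned it slightly the wrong way. A second one, further forward, corrected that.
- **Wedge:** The push at the heel reached 8.9 N, above the stated 6–7 N for tight but below the 10 N at which the stand starts to drag. After I withdrew, the pictures put the foot about 27 mm along the wedge's x axis and 2 mm off its midline.
- **Press:** About 12 N was held for over 0.3 s on the lug top. The height stayed at 38.7 mm and nothing gave.
- **Last checks:** The before and after side and top pictures show the stand in place and upright. The lug's position, measured before the press, agreed to about 1 mm with where it was before the push. The hand was clear with the force near zero.
- **Not checked directly:** I could not measure the contact force between wedge and stand. I did not re-measure the other things on the table, but the arm never went near them.

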